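Free the jammed clementine rack

ROBOT

A 7-joint arm with a two-finger parallel gripper is mounted at the origin on the work surface. World frame = base frame: x ahead of the robot, y to its left, z up, the work surface at z = 0. Lengths are in mm, angles in rad, forces in N, time in s.
With the tool pointing down it reaches from about 400 to 875 mm from the base axis. Payload 4.4 kg.
Tool frame: the origin (TCP) lies at the very end of the fingers, on their centre line; the grasp point (between the pads) lies 19 mm behind it; z points along the fingers, y is the direction in which the jaws open and shut (so a half turn about z gives the same grasp; the last joint's range is limited). The gripper opens to 85 mm and grips with 20 to 120 N. Pads are 22 mm wide; open, the fingers measure 114 mm over their backs; the gripper's body (76 mm by 85 mm) begins 54 mm behind the grasp point. The pads swing forward as they close: fully open they stand 13 mm farther back than shut.
Start: joints at [1.276, 0.628, 0.038, 1.517, -0.027, 0.996, -0.02], TCP at [147.454, -633.068, 202.913] pointing down, gripper open.
Joint ranges: [-3.06, 3.06], [-0.37, 2.12], [-1.25, 1.32], [0.18, 2.47], [-1.1, 4.24], [0.23, 1.98], [-2.94, 2.94]. Speed limits (rad/s): [2.57, 2.57, 3.14, 3.14, 3.14, 3.14, 3.14].

INTERFACE

Orientations are given as [roll, pitch, yaw] about the fixed x, y, z axes, in that order (R = Rz(yaw) Ry(pitch) Rx(roll)).
In Python, from cell import ctrl gives the robot as it stands.
- The arm moves only by the shell command python3 -m crank 'ROWS' [OPENING]. ROWS is JSON, a list that holds one entry, the list of rows, each a list of 6 numbers: the shift along the tool's x, y, z in units of 30 mm (1.0 is 30 mm), then the turn, a rotation vector about the tool's x, y, z in units of 6 degrees (1.0 is 6 degrees). In form: [[[tx, ty, tz, rx, ry, rz], ...]]. A call has 1 to 12 rows; each row shifts and turns the pose as measured when the row begins, along the tool's axes as they then stand; what a row does not reach is not made up. A row lasts 1/12 s, in which the tool goes at most 41.7 mm and 7.16 degrees, less where a joint would pass 70% of its speed; a pose out of reach is approached as far as the arm can. A call is refused whole if a number of a shift passes 1 or a number of a turn 1, either way. A call with a gripper value outside its range is refused whole. OPENING is the gripper command: -1 is fully open, 1 is shut, values between are in proportion, set as the call begins (- or left out, the last holds). The fingers move at their own pace and stop on an object; the grip force is fixed at half the most. Time passes only in rows, so rows that do not move let the fingers close. It gives the time, the measured TCP pose, the force and the opening at its end, in the units of the state.
- ctrl.read_state(): the state, without advancing time (a new reading comes with each control period).
- ctrl.get_image(name): name is "scene" or "side" or "wrist"; returns a dict with "color" (400x640x3 uint8, red, green, blue), "depth" (400x640 float32, mm along the optical axis (not along the pixel's ray), 0 where there is no reading), "camera_matrix" (3x3 intrinsics, pixels), "R" (3x3) and "t" (3): a world point X has camera coordinates R X + t. Camera axes: x right, y down, z forward; pixel columns grow to the right and rows downward; lengths in mm; the calibration is good to about 2 mm. The wrist camera is an equidistant fisheye: a pixel r from the principal point sees the ray r / f radians off the axis. A picture is of the moment at which its call begins.
- ctrl.finish_job(): hands the job in, once; it reports no verdict.
Trained networks look in a picture, given as the dict that the camera call returned (one of the last four; its "shot" number tells which), for a name from the list of things; names that differ only in an ending like _2 or _b are one class to them, and where a whole thing is asked for, a point or a joint stands for the part that bears it (a point fixed in the world has none). Each returns a list of dicts, best first, with "conf" (0 to 1); they miss things now and then, are a little off and sometimes report something else, mostly with a low value. They report only what shows in the picture. A call takes as long as a camera call. They do not tell look-alikes from the thing itself.
- ctrl.search_frame(query, picture): "extent" ([centre column, centre row, width, height] in pixels, round what is visible of it).
The state is a dict: "clock": time; "qpos": joint angles; "qd": joint speeds; "tau": joint torques, N m; "eef_pos": TCP position; "tool_rot": TCP orientation; "force": force on the tool from outside, world axes, zero at the start; "torque": the same for the moment, N m; "width": finger opening in mm.
Only numpy, scipy, OpenCV 4.12 (cv2) and the standard library are available. Lean on these libraries where they do the work, as an engineer would, in place of code of your own. Each camera call takes 0.05 s, during which the arm holds its last target. There are 200 camera calls.

TASK

The two lanes of clementines have wedged each other at the narrow mouth of the sloping fruit rack. With your fingertips ease the front clementine of the full right-hand lane back up its lane until you feel its row come up solid against the end stop, and keep it lightly pressed there, without bruising it, until the lone clementine of the left-hand lane has rolled past your fingers into the mouth. Then take your fingers out so that the row rolls down behind it, and leave the breakfast things where they stand.

Things in the scene. Friction and masses are not known exactly. Their poses are not given: they have to be found in the camera images.
- rack: Fixed sloping sheet-steel fruit rack, open from above. Origin on the table under the mouth; +x points level up the run, +y to its left, z up. The floor climbs to +x at 10 degrees and is 30 mm over the table at x = 0. Inside width 108 mm; side walls 30 mm high, 3 mm thick. A black end stop is clamped across the upper end: it does not yield; its place differs each time.
- neck (a point): Middle of the narrow neck, on the floor, 30 mm up the run. The neck is 58 mm wide. Above it two slanting lips, 30 mm high, widen from here to the side walls, reached 50 mm up the run. Below it the mouth: side walls 58 mm apart, 16 mm high, down to a front stop 28 mm high whose face is 26 mm below the rack's origin.
- lane (a point): Point on the floor in the middle of the right-hand lane, 120 mm up the run and 27.5 mm right of the centre line. From 96 mm up the run on, a wire of 4 mm, 25 mm over the floor on the centre line, parts the lanes (52 mm wide each). The lone fruit gets past 30 mm wide fingertips once they are 28 mm right of centre with their lower side 62 mm or more up the run.
- mouth (a point): Centre of a clementine that rests in the mouth against the front stop: 25 mm above the floor of the run. The fruit may lie up to 6 mm to either side of it.
- clem_a: Lone clementine of the left lane: firm orange ball, diameter 50 mm, about 70 g; origin at its centre (axes turn as it rolls). At the start it is pinned between left wall and left lip, 62 mm up the run. When nothing holds it and there is room past the fingers, it rolls into the mouth by itself.
- clem_b: Front clementine of the right-hand row, the blocking one; same size, origin at its centre. It starts on the right lip against clem_a, 55 mm up the run, 21 mm right of centre, with 56 mm free below it for the fingertips. It rolls back under 1 to 2 N for some 65 to 100 mm; then the row is solid and the push rises 10 to 15 N per mm. 3 N there is pressed enough, more than 15 N bruises fruit.
- clem_c: Second clementine of the right-hand row, same size, behind clem_b; origin at its centre.
- clem_d: Third and last clementine of the right-hand row, same size; origin at its centre.
- mug: Bystander: white mug, 82 mm across, 92 mm high, standing beside the rack; origin under its centre. Leave alone.
- honey: Bystander: amber honey jar with yellow cap, 60 mm across, 80 mm high; origin under its centre. Leave alone.
- butter: Bystander: gold-wrapped butter portion 46 x 34 x 20 mm lying on the table; origin under its centre. Leave alone.
Mind the look-alikes: they are no part of the job. Leave any green, purple or yellow look-alike of the clem_c alone.

How it is judged (in metres and radians):
On the way:
1. the right-hand row is held pressed solid (3 N or more on its front clementine, which is at least 45 mm back up its lane) while the lone clementine lies in the mouth (contact force between the fingers and clem_b above 3 N and x of clem_b in the frame of rack above 0.095 m and distance between clem_a and mouth below 0.012 m), for 0.2 s.
At the end, for the whole second after the job is handed in: All at rest and untouched: the lone clementine in the mouth (centre within 12 mm of the mouth point), the former blocking one right behind it in the neck (within 56 mm of that point), the third and fourth following in the lane (within 112 and 162 mm) (distance between clem_a and mouth below 0.012 m and distance between clem_b and mouth below 0.056 m and distance between clem_c and mouth below 0.112 m and distance between clem_d and mouth below 0.162 m and linear speed of each of clem_a, clem_b, clem_c, clem_d below 0.03 m/s).
It fails at once if a clementine is pushed with more than 15 N (contact force between any of the arm, the fingers and clem_a above 15 N or contact force between any of the arm, the fingers and clem_b above 15 N or contact force between any of the arm, the fingers and clem_c above 15 N or contact force between any of the arm, the fingers and clem_d above 15 N).
It fails at once if the mug, the honey jar or the butter is moved by more than 15 mm (distance of any of mug, honey, butter from where it was at the start of the episode above 0.015 m).
It also fails if it takes over 38 s, if anything falls off the work surface, if the arm or the gripper's body presses on something with over 40 N, if the wrist force passes 120 N, or if a joint passes its speed limit or range.

## Working session

There is one attempt and no reset: what is moved stays moved. The work goes in short steps, Python scripts to look and compute and a shell command to move; the robot and the scene stay as the last step left them, time stands still between calls to the robot, and variables do not carry over. Pictures are saved under pics/ and viewed, about 8 in all and at most 12, crops included, and the job is handed in when it is done.

```bash
ls; mkdir -p pics
cat > h.py <<'E'
import numpy as np,cv2
from cell import ctrl
def world(im,u,v,d=None):
    K=im["camera_matrix"];d=im["depth"][int(v),int(u)] if d is None else d
    return im["R"].T@(np.array([(u-K[0,2])/K[0,0]*d,(v-K[1,2])/K[1,1]*d,d])-im["t"])
def pix(im,X):
    c=im["R"]@np.asarray(X,float)+im["t"];p=im["camera_matrix"]@c;return p[:2]/p[2]
def save(im,n): cv2.imwrite("pics/"+n,im["color"][...,::-1])
E
python3 - <<'E'
from h import *
s=ctrl.read_state();print(s)
for n in("scene","side"):
    im=ctrl.get_image(n);save(im,n+"0.png")
    np.savez(n+"0.npz",**{k:np.asarray(v) for k,v in im.items()})
    for q in("clem_a","rack","mug","honey","butter"):
        for r in ctrl.search_frame(q,im)[:7]:
            e=r["extent"];print(n,q,round(r["conf"],2),np.round(e),np.round(world(im,e[0],e[1])))
E
```

```text
pics
{'clock': 0.0, 'qpos': array([ 1.27620741,  0.62935743,  0.038437  ,  1.51836462, -0.02702232,
        0.99629657, -0.02003317]), 'qd': array([ 1.23219686e-03,  1.62569354e-03, -5.99274384e-05,  1.88837638e-03,
       -9.02606425e-06, -9.52103309e-05,  3.19948483e-04]), 'tau': array([ 2.48727042e-05, -5.63395214e+01,  1.22663241e+00, -1.93443096e+01,
        1.10309984e-02,  1.06751028e-02,  2.70329150e-05]), 'eef_pos': array([ 147.30221798, -632.39268658,  201.98279909]), 'tool_rot': array([-3.13968431e+00,  4.18643059e-06,  2.28747689e-01]), 'force': array([-0.28450042, -0.15709848,  0.1595643 ]), 'torque': array([0.02029108, 0.00390526, 0.03851047]), 'width': 85.62038369125145}
scene clem_a 0.83 [356. 222.  20.  22.] [663.  62.  41.]
scene clem_a 0.69 [270. 196.  24.  18.] [ 614. -131.   97.]
scene clem_a 0.65 [182. 251.  22.  17.] [ 714. -328.   38.]
scene clem_a 0.64 [304. 182.  23.  19.] [546. -50.  80.]
scene clem_a 0.59 [206. 182.  16.  14.] [ 464. -301.   42.]
scene clem_a 0.5 [285. 178.  19.  17.] [521. -95.  78.]
scene clem_a 0.48 [277. 186.  18.  19.] [ 564. -115.   
[... 393 characters left out ...]
545. -137.   92.]
side clem_a 0.76 [332. 190.  22.  23.] [638.  41.  43.]
side clem_a 0.73 [341. 240. 179.  96.] [ 576. -146.   94.]
side clem_a 0.62 [296. 225.  26.  23.] [517. -71.  84.]
side clem_a 0.61 [296. 245.  28.  29.] [ 499. -118.   82.]
side rack 0.69 [297. 246.  27.  26.] [ 500. -119.   80.]
side rack 0.65 [341. 240. 182.  95.] [ 576. -146.   94.]
side mug 0.9 [368. 304.  63.  74.] [ 593. -234.    6.]
side mug 0.19 [350. 236.  26.  24.] [ 592. -150.  102.]
side honey 0.73 [298. 226.  30.  25.] [520. -73.  82.]
side honey 0.64 [278. 188.  25.  45.] [525.  69.  61.]
side butter 0.75 [279. 321.  30.  24.] [ 430. -219.   21.]
side butter 0.48 [295. 245.  30.  23.] [ 498. -117.   83.]
```

Run:
```python
import cv2,numpy as np
a=cv2.imread("pics/scene0.png")[140:300,150:400];b=cv2.imread("pics/side0.png")[160:360,220:490]
a=cv2.resize(a,(450,288),interpolation=2);b=cv2.resize(b,(0,0),fx=2.9,fy=2.9,interpolation=2)
a=cv2.resize(cv2.imread("pics/scene0.png")[140:290,150:400],(800,480),interpolation=2)
cv2.imwrite("pics/a.png",a);cv2.imwrite("pics/b.png",b)
```

```text
(no output)
```

View pics/a.png

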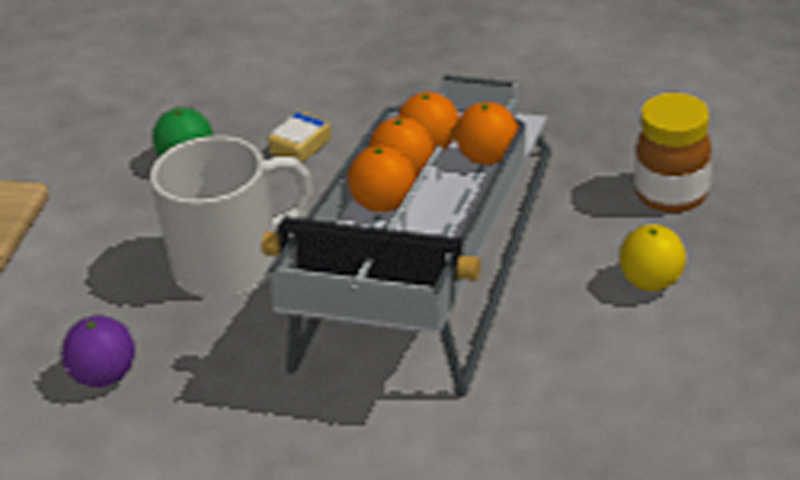

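View pics/b.png

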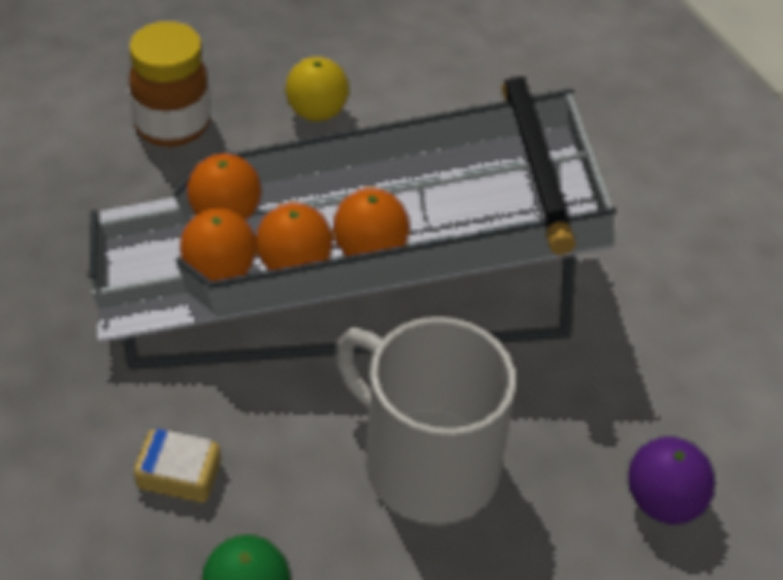

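Oranges (side view, crop px): a ≈ (224,188), b ≈ (218,245), c ≈ (293,238), d ≈ (371,225). The look-alikes are green (245,570), purple (671,480) and yellow (317,88), all standing outside the rack. The wanted clem_b is the front orange ball next to the mug's side of the mouth. Next I fit the spheres and the rack.

```bash
cat > fit.py <<'E'
from h import *
from scipy.optimize import least_squares
def orange(im):
    hsv=cv2.cvtColor(im["color"],cv2.COLOR_RGB2HSV)
    m=((hsv[...,0]<16)&(hsv[...,0]>4)&(hsv[...,1]>190)&(hsv[...,2]>60)&(im["depth"]>0))
    v,u=np.nonzero(m)
    P=np.array([world(im,a,b) for a,b in zip(u,v)])
    return P
def spheres(P,c0):
    # joint: nearest-sphere residuals
    f=lambda p:np.min(np.abs(np.linalg.norm(P[:,None]-p.reshape(-1,3),axis=2)-25),axis=1)
    r=least_squares(f,np.ravel(c0),loss="soft_l1",f_scale=1.5)
    return r.x.reshape(-1,3),np.median(f(r.x))
E
python3 - <<'E'
from fit import *
g=[[517,-71,65],[499,-118,62],[545,-137,72],[592,-150,80]]
ims=[dict(np.load(n+"0.npz",allow_pickle=True)) for n in("scene","side")]
for k in([0],[1],[0,1]):
    P=np.vstack([orange(ims[i]) for i in k]);P=P[(P[:,0]<640)&(P[:,1]>-200)&(P[:,1]<-30)&(P[:,2]>45)]
    c,e=spheres(P,g);print(k,len(P),e);print(np.round(c,1))
R=c
def place(p,c=None):
    x,y,t=p;return np.array([x,y]),np.array([[np.cos(t),-np.sin(t)],[np.sin(t),np.cos(t)]])
def res(p):
    o,M=place(p);L=(R[:,:2]-o)@M
    return np.r_[L[0]-[62,29],L[1]-[55,-21],L[2:,1]+28]
s=least_squares(res,[450,-80,-.3]);o,M=place(s.x)
print(s.x,s.fun);print((R[:,:2]-o)@M)
# expected heights: floor z=30+x tan10, centre 25 normal
L=(R[:,:2]-o)@M;print("z exp",30+L[:,0]*np.tan(.1745)+25/np.cos(.1745),R[:,2])
np.save("rack.npy",s.x)
# overlay
T=np.tan(.1745)
def W(x,y,h): # h normal to floor, x along level of foot
    q=np.array([x-h*np.sin(.1745),y]);q=o+M@q;return np.r_[q,30+x*T+h*np.cos(.1745)]
im=ims[1];k=4;A=cv2.resize(im["color"][...,::-1][190:290,240:440],None,fx=k,fy=k,interpolation=2)
def ln(*pts):
    q=[((pix(im,W(*p))-[240,190]+.5)*k).astype(int) for p in pts]
    for a,b in zip(q,q[1:]):cv2.line(A,tuple(map(int,a)),tuple(map(int,b)),(0,255,0),1)
for sg in(1,-1):
    ln((-26,sg*29,0),(-26,sg*29,16),(30,sg*29,16),(30,sg*29,30),(50,sg*54,30),(250,sg*54,30));ln((-26,sg*29,0),(30,sg*29,0),(50,sg*54,0),(250,sg*54,0))
ln((-26,-29,28),(-26,29,28));ln((96,0,25),(250,0,25))
cv2.imwrite("pics/ov.png",A)
E
```

```text
[0] 907 0.9503334122686411
[[ 520.7  -55.2   65.4]
 [ 500.4 -101.1   64.1]
 [ 545.  -121.7   72.5]
 [ 591.6 -135.7   81.5]]
[1] 1694 0.7316727436485522
[[ 523.5  -55.4   65.9]
 [ 503.1 -100.6   64.9]
 [ 547.4 -121.9   73.4]
 [ 594.6 -136.    82. ]]
[0, 1] 2601 0.9763769084072926
[[ 522.1  -55.6   65.4]
 [ 502.2 -101.1   64.4]
 [ 546.8 -122.3   72.8]
 [ 592.9 -136.    81.4]]
[ 4.54870730e+02 -6.56553547e+01 -2.88362140e-01] [-0.4441135  -0.22757162  0.4441135   0.50059556 -0.12388265 -0.14914129]
[[ 61.5558865   28.77242838]
 [ 55.4441135  -20.49940444]
 [104.20807907 -28.12388265]
 [152.33485698 -28.14914129]]
z exp [66.2373918  65.15992881 73.75667615 82.24109175] [65.43135344 64.36642453 72.82785456 81.41387357]
```

View pics/ov.png

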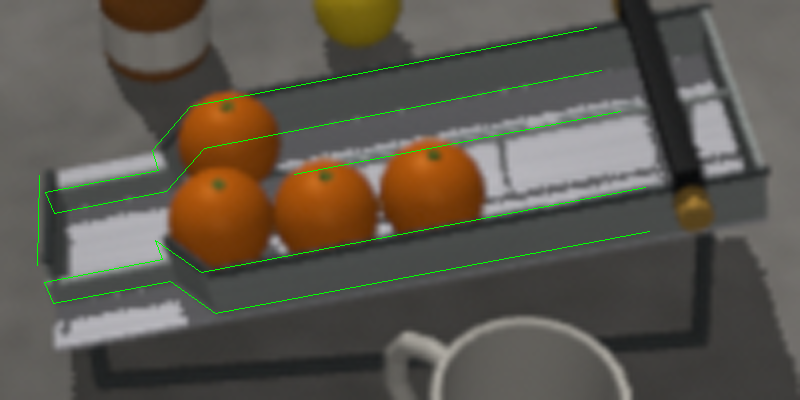

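```bash
cat > go.py <<'E'
from h import *
from scipy.spatial.transform import Rotation as Ro
x0,y0,yaw=np.load("rack.npy");A=np.radians(10)
Rr=Ro.from_euler("z",yaw).as_matrix()
Rt=Ro.from_euler("xyz",[np.pi,-A,yaw])
def W(x,y,h): return np.array([x0,y0,0])+Rr@np.array([x-h*np.sin(A),y,30+x*np.tan(A)+h*np.cos(A)])
def loc(p):  # world -> rack frame x,y and height over floor (foot coords x)
    q=Rr.T@(np.asarray(p)-[x0,y0,0]);h=(q[2]-30-q[0]*np.tan(A))*np.cos(A);return np.array([q[0]+h*np.sin(A),q[1],h])
def rep(tgt=None):
    s=ctrl.read_state();R=Ro.from_euler("xyz",s["tool_rot"])
    print("t %.2f"%s["clock"],"rack x,y,h",np.round(loc(s["eef_pos"]),1),"F tool",np.round(R.inv().apply(s["force"]),2),"w",round(s["width"]),
     "rot rows",np.round((R.inv()*Rt).as_rotvec(degrees=True)/6,2))
    if tgt is not None: d=W(*tgt)-s["eef_pos"];print("shift now-axes/30",np.round(R.inv().apply(d)/30,2),"rack-axes/30",np.round(Rt.inv().apply(d)/30,2))
    return s
E
python3 - <<'E'
from go import *
rep((2,-12,110));print(W(2,-12,110),W(2,-12,12))
# end stop: black points within rack from side & scene
for n in("side","scene"):
    im=dict(np.load(n+"0.npz"));c=im["color"].astype(int);v,u=np.nonzero((c.max(2)<40)&(im["depth"]>0))
    L=np.array([loc(world(im,a,b)) for a,b in zip(u,v)])
    L=L[(abs(L[:,1])<45)&(L[:,0]>170)&(L[:,0]<320)&(L[:,2]>5)&(L[:,2]<70)]
    print(n,len(L),np.percentile(L,[2,10,50,90,98],axis=0).round(1))
E
```

```text
t 0.60 rack x,y,h [ -99.8 -631.4  193.5] F tool [ 0.04  0.68 -1.21] w 85 rot rows [-0.43  1.63  4.93]
shift now-axes/30 [ 13.58 -16.03   2.14] rack-axes/30 [  3.45 -20.65   2.78]
[435.06293884 -72.29657783 138.68150679] [451.37782278 -77.13606094  42.170347  ]
side 232 [[262.  -43.5  42.9]
 [262.6 -36.8  44.7]
 [267.3  -1.5  46.1]
 [272.2  35.5  47.7]
 [273.5  43.3  48.4]]
scene 583 [[265.2 -42.8  11.1]
 [266.4 -36.2  14.8]
 [268.6   1.8  30.5]
 [272.3  36.8  45.7]
 [274.1  43.5  46.9]]
```

```bash
python3 -m crank '[[[0.2,-0.6,0,-0.09,0.33,0.99],[0.3,-0.6,0,-0.09,0.33,0.99],[0.3,-0.6,0,-0.09,0.33,0.99],[0.4,-0.6,0,-0.09,0.33,0.99],[0.4,-0.6,0,-0.09,0.33,0.99],[0.3,-0.9,0,0,0,0],[0.3,-0.9,0,0,0,0],[0.2,-0.9,0,0,0,0],[0.2,-0.9,0,0,0,0],[0.2,-0.9,0,0,0,0],[0.1,-0.9,0,0,0,0],[0.1,-0.9,0,0,0,0]]]' 1
python3 -c "
from go import *
rep((2,-12,110))"
```

```text
clock: 1.6
eef_pos: [293.0, -375.8, 214.2]
tool_rot: [3.135, -0.188, -0.33]
force: [0.5, -0.3, 0.3]
width: 0.4
t 1.60 rack x,y,h [ -33.5 -343.4  193. ] F tool [ 0.58  0.09 -0.2 ] w 0 rot rows [ 0.13 -0.13 -0.39]
shift now-axes/30 [  0.71 -11.12   2.62] rack-axes/30 [  1.2  -11.05   2.77]
```

```bash
python3 -m crank '[[[0.1,-0.95,0,0.04,-0.04,-0.1],[0.1,-0.95,0,0.04,-0.04,-0.1],[0.1,-0.95,0,0.04,-0.04,-0.1],[0.1,-0.95,0,0,0,-0.1],[0.1,-0.95,0,0,0,0],[0.1,-0.95,0,0,0,0],[0.1,-0.95,0,0,0,0],[0.1,-0.95,0.3,0,0,0],[0.1,-0.95,0.4,0,0,0],[0.1,-0.9,0.5,0,0,0],[0.1,-0.8,0.6,0,0,0],[0.1,-0.6,0.6,0,0,0]]]'
python3 -c "
from go import *
rep((2,-12,110))"
```

```text
clock: 2.6
eef_pos: [446.1, -63.4, 155.5]
tool_rot: [-3.141, -0.198, -0.285]
force: [-0.7, 0.9, -0.6]
width: 0.2
t 2.60 rack x,y,h [ 12.7  -0.3 125.2] F tool [-1.02 -0.67  0.43] w 0 rot rows [-0.01 -0.22  0.03]
shift now-axes/30 [-0.37  0.39  0.5 ] rack-axes/30 [-0.36  0.39  0.51]
```

```bash
python3 -m crank '[[[-0.18,0.2,0.3,0,-0.11,0],[-0.18,0.2,0.4,0,-0.11,0],[0,0,0.4,0,0,0],[0,0,0.4,0,0,0],[0,0,0.2,0,0,0],[0,0,0,0,0,0]]]'
python3 - <<'E'
from go import *
rep((2,-12,12))
im=ctrl.get_image("side");save(im,"s1.png");
A=cv2.resize(im["color"][...,::-1][160:290,230:430],None,fx=4,fy=4,interpolation=2)
s=ctrl.read_state();p=(pix(im,s["eef_pos"])-[230,160]+.5)*4;cv2.circle(A,tuple(map(int,p)),4,(0,255,0),1)
w=ctrl.get_image("wrist")["color"][...,::-1]
cv2.imwrite("pics/s1c.png",A);cv2.imwrite("pics/w1.png",w)
E
```

```text
clock: 3.1
eef_pos: [441.3, -69.6, 106.2]
tool_rot: [3.139, -0.166, -0.271]
force: [-0.3, 0.2, 0.7]
width: -0.1
t 3.10 rack x,y,h [ 1.5 -7.6 77.1] F tool [-0.2  -0.09 -0.78] w 0 rot rows [-0.    0.08  0.16]
shift now-axes/30 [0.03 0.15 2.17] rack-axes/30 [0.02 0.15 2.17]
```

View pics/s1c.png

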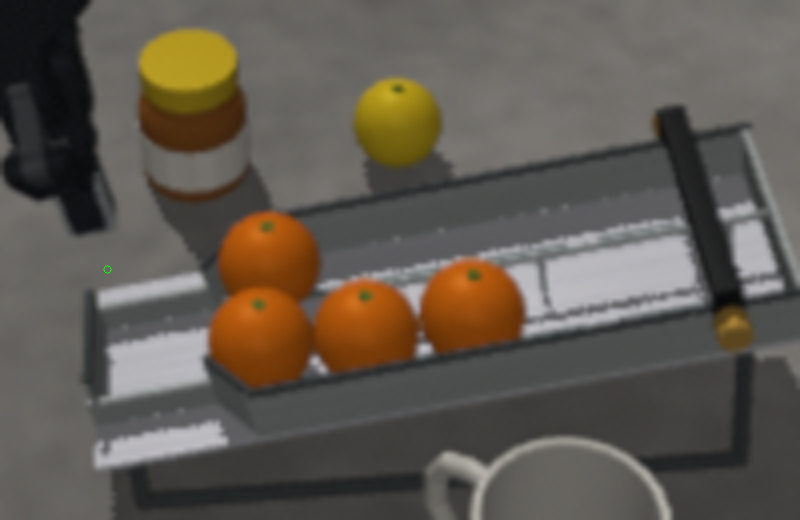

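View pics/w1.png

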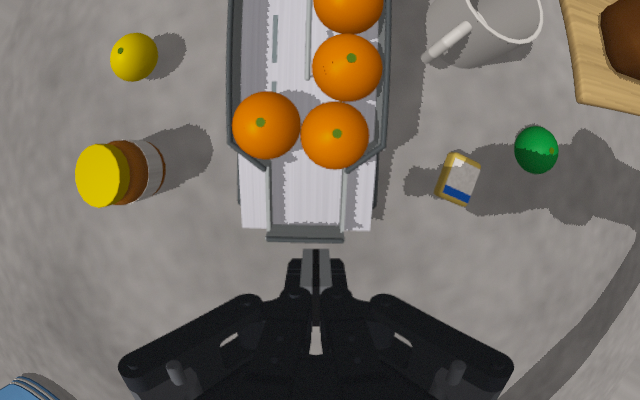

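Side view: the fingertips end at crop (90,230), while the reported TCP projects to (107,270). The wrist view shows the shut fingers at (316,255), just short of the front stop at (305,237). I'll settle that with depth.

Run:
```python
from go import *
s=rep((2,-12,12));print(s["eef_pos"],s["qd"].round(3))
for n in("side","scene"):
    im=ctrl.get_image(n);d=im["depth"];v,u=np.nonzero(d>0)
    K=im["camera_matrix"];D=d[v,u];C=np.c_[(u-K[0,2])/K[0,0]*D,(v-K[1,2])/K[1,1]*D,D]
    X=(C-im["t"])@im["R"]
    m=(np.abs(X[:,:2]-s["eef_pos"][:2]).max(1)<40)&(X[:,2]>75)&(X[:,2]<200)
    L=np.array([loc(x) for x in X[m]]);L=L[(L[:,2]>40)]
    o=np.argsort(L[:,2]);print(n,len(L));print(L[o[:400:25]].round(1))
    c=im["color"][v,u][m]
print(np.round(W(2,-12,12)))
```

```text
t 3.20 rack x,y,h [ 1.7 -7.7 77.9] F tool [-0.12 -0.28  0.08] w 0 rot rows [-0.    0.07  0.15]
shift now-axes/30 [0.03 0.14 2.2 ] rack-axes/30 [0.01 0.14 2.2 ]
[441.2951963  -69.70831773 106.96909076] [-0.029 -0.014  0.03  -0.001 -0.027 -0.002  0.007]
side 269
[[ 41.1 -24.8  40.3]
 [  0.7 -19.8 115.6]
 [  3.5 -21.8 119.3]
 [ -0.5 -20.1 123.8]
 [ 12.9 -13.3 128.2]
 [  1.9 -21.6 132. ]
 [ 15.2  -4.8 136.6]
 [ 16.1 -19.5 152.4]
 [ -1.  -38.5 156.3]
 [ 16.6 -39.4 159.3]
 [ 17.1 -44.9 166.7]]
scene 398
[[  8.7  -3.4 106.9]
 [  8.3  -0.8 117.8]
 [ 12.6 -20.4 122.9]
 [  7.7 -21.7 129. ]
 [  7.8   4.4 134. ]
 [ 16.8  -1.  139.4]
 [ -1.2 -10.8 145.4]
 [ 13.6  -1.7 151.2]
 [ 12.   10.7 154.3]
 [ 10.8  10.4 156.5]
 [ 11.6 -25.2 158.9]
 [ 11.  -30.5 160.9]
 [ 12.3 -14.7 162.6]
 [ 18.2 -15.6 164.5]
 [ 16.5 -46.7 166.5]
 [ 16.5 -46.7 169. ]]
[451. -77.  42.]
```

Run:
```python
from go import *
s=rep()
im=ctrl.get_image("wrist");d=im["depth"];K=im["camera_matrix"]
v,u=np.nonzero(d>0);D=d[v,u]
a=(u-K[0,2])/K[0,0];b=(v-K[1,2])/K[1,1];r=np.hypot(a,b)+1e-9
k=np.tan(r)/r;ok=r<1.4;C=np.c_[a*k*D,b*k*D,D]
X=(C-im["t"])@im["R"];L=np.array([loc(x) for x in X])
Rc=Ro.from_euler("xyz",s["tool_rot"])
print("cam in tool",Rc.inv().apply(-im["R"].T@im["t"]-s["eef_pos"]).round(1))
def at(cu,cv):
    m=(abs(u-cu)<2)&(abs(v-cv)<2)&ok;return L[m].mean(0).round(1) if m.any() else None, X[m].mean(0).round(1)
for p in((316,254),(310,254),(323,254),(316,262),(316,300),(305,228),(305,237),(336,134),(265,122),(350,62),(310,200)):print(p,*at(*p))
sd=ctrl.get_image("side");dd=sd["depth"]
for x in range(240,266,3):
  print(x,[(y,*loc(world(sd,x,y)).round(0)) for y in range(212,222,3) if dd[y,x]>0])
```

```text
t 3.30 rack x,y,h [ 2.  -7.4 78.2] F tool [ 0.94 -0.11 -0.75] w 0 rot rows [0.   0.06 0.15]
cam in tool [  82.6    0.5 -170.7]
(316, 254) [ 12.5  -7.8 116. ] [445.3 -71.  146.4]
(310, 254) [ 12.2  -4.9 115.4] [445.9 -68.1 145.8]
(323, 254) [ 12.6 -11.2 116.1] [444.5 -74.3 146.6]
(316, 262) [ 12.5  -7.8 123.7] [444.1 -70.6 154. ]
(316, 300) [  6.   -7.9 144.1] [434.4 -67.8 172.9]
(305, 228) [-22.    1.    6.7] [432.9 -58.1  32.7]
(305, 237) [-21.8   0.4  24.9] [429.9 -57.9  50.6]
(336, 134) [ 61.6 -20.   48.7] [ 500.2 -100.    88.8]
(265, 122) [69.  26.  47.9] [520.4 -58.   89.3]
(350, 62) [107.9 -27.8  49.3] [ 542.2 -120.5   97.6]
(310, 200) [ 0.4 -3.  -0.6] [454.5 -68.7  29.5]
240 [(212, np.float64(-62.0), np.float64(147.0), np.float64(-18.0)), (215, np.float64(-61.0), np.float64(136.0), np.float64(-17.0)), (218, np.float64(-61.0), np.float64(128.0), np.float64(-18.0)), (221, np.float64(-61.0), np.float64(118.0), np.float64(-18.0))]
243 [(212, np.float64(-56.0), np.float64(148.0), np.float64(-20.0)), (215, np.float64(-55.0), np.float64(136.0), np.float64(-18.0)), (218, np.float64(-5
[... 1221 characters left out ...]
at64(13.0), np.float64(-13.0), np.float64(111.0)), (218, np.float64(-24.0), np.float64(125.0), np.float64(-26.0)), (221, np.float64(-23.0), np.float64(115.0), np.float64(-25.0))]
261 [(212, np.float64(-17.0), np.float64(143.0), np.float64(-27.0)), (215, np.float64(-16.0), np.float64(130.0), np.float64(-24.0)), (218, np.float64(-17.0), np.float64(125.0), np.float64(-28.0)), (221, np.float64(-16.0), np.float64(112.0), np.float64(-24.0))]
264 [(212, np.float64(-10.0), np.float64(141.0), np.float64(-27.0)), (215, np.float64(-11.0), np.float64(133.0), np.float64(-28.0)), (218, np.float64(-10.0), np.float64(122.0), np.float64(-26.0)), (221, np.float64(-10.0), np.float64(111.0), np.float64(-25.0))]
```

The wrist camera agrees with the rack pose in height. The front stop shows the origin sits about 4 mm further up the run, and that also removes the 0.8 mm height bias. The fingertips appear about 30 mm short of the reported TCP, so I'll descend in stages and check.

```bash
python3 -c "
import numpy as np
r=np.load('rack.npy');r[0]+=4*np.cos(r[2]);r[1]+=4*np.sin(r[2]);np.save('rack.npy',r)"
python3 -m crank '[[[0,0.07,0.4,0,0.03,0.08],[0.03,0.07,0.5,0,0.03,0.08],[0.05,0,0.5,0,0,0],[0.05,0,0.4,0,0,0],[0,0,0.3,0,0,0],[0,0,0,0,0,0]]]'
cat > tip.py <<'E'
from go import *
def tip(n="wrist"):
    im=ctrl.get_image("wrist");d=im["depth"];K=im["camera_matrix"]
    v,u=np.nonzero((d>0)&(d<260));m=(abs(u-316)<14)&(v>225)&(v<275);u,v=u[m],v[m];D=d[v,u]
    a=(u-K[0,2])/K[0,0];b=(v-K[1,2])/K[1,1];r=np.hypot(a,b)+1e-9;k=np.tan(r)/r
    X=(np.c_[a*k*D,b*k*D,D]-im["t"])@im["R"];L=np.array([loc(x) for x in X])
    for y in range(236,270,4):
        q=L[v==y];print(y,np.median(q,axis=0).round(1))
    return im
E
python3 - <<'E'
from tip import *
rep((1,-12,12));im=tip();save(im,"w2.png")
sd=ctrl.get_image("side");A=cv2.resize(sd["color"][...,::-1][170:270,230:370],None,fx=5,fy=5,interpolation=2);cv2.imwrite("pics/s2.png",A)
E
```

```text
clock: 3.9
eef_pos: [457.6, -78.1, 59.2]
tool_rot: [3.134, -0.169, -0.276]
force: [0.2, -0.1, 0.3]
width: 0.3
t 3.90 rack x,y,h [  7.1 -11.2  28.4] F tool [ 0.29  0.   -0.3 ] w 0 rot rows [0.05 0.05 0.12]
shift now-axes/30 [-0.2   0.02  0.55] rack-axes/30 [-0.21  0.03  0.55]
236 [ -4.2 -12.1  -0.3]
240 [ -7.3 -12.1  -0.3]
244 [-10.7 -12.2  -0.7]
248 [-13.6 -12.2  -0.1]
252 [ 17.6 -11.4  64.4]
256 [ 17.4 -11.4  68.1]
260 [ 17.4 -11.4  72. ]
264 [ 17.8 -11.3  76.2]
268 [ 17.4 -11.3  79.2]
```

View pics/s2.png

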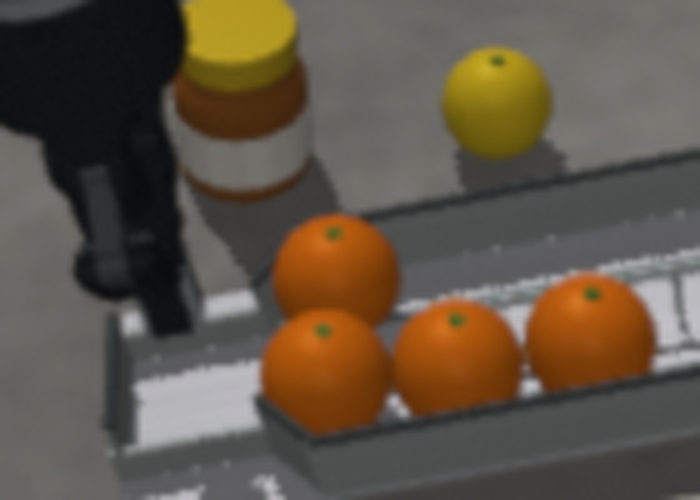

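Run:
```python
from go import *
s=rep()
im=ctrl.get_image("wrist");d=im["depth"];K=im["camera_matrix"]
v,u=np.nonzero((d>0)&(d<250));D=d[v,u]
a=(u-K[0,2])/K[0,0];b=(v-K[1,2])/K[1,1];r=np.hypot(a,b)+1e-9;k=np.tan(r)/r
X=(np.c_[a*k*D,b*k*D,D]-im["t"])@im["R"]
T=Ro.from_euler("xyz",s["tool_rot"]).inv().apply(X-s["eef_pos"])
T=T[(abs(T[:,0])<70)&(abs(T[:,1])<90)&(T[:,2]<20)&(T[:,2]>-140)]
for z in range(0,-125,-5):
    q=T[(T[:,2]<=z)&(T[:,2]>z-5)]
    if len(q):print(z,len(q),"x",np.percentile(q[:,0],[1,99]).round(1),"y",np.percentile(q[:,1],[1,99]).round(1))
for n in("side",):
    im=ctrl.get_image(n);d=im["depth"];K=im["camera_matrix"];v,u=np.nonzero(d>0);D=d[v,u]
    X=(np.c_[(u-K[0,2])/K[0,0]*D,(v-K[1,2])/K[1,1]*D,D]-im["t"])@im["R"]
    T=Ro.from_euler("xyz",s["tool_rot"]).inv().apply(X-s["eef_pos"])
    T=T[(abs(T[:,0])<22)&(abs(T[:,1])<60)&(T[:,2]<5)&(T[:,2]>-140)];
    for z in range(0,-100,-5):
        q=T[(T[:,2]<=z)&(T[:,2]>z-5)]
        if len(q):print(n,z,len(q),"x",q[:,0].min().round(1),q[:,0].max().round(1),"y",q[:,1].min().round(1),q[:,1].max().round(1))
```

```text
t 4.00 rack x,y,h [  6.7 -11.1  29.2] F tool [-0.18 -0.96  0.02] w 0 rot rows [0.05 0.05 0.12]
0 2128 x [-34.4  69.8] y [-67.2  46.8]
-5 1510 x [25.6 69.8] y [-60.2  31.9]
-10 2856 x [29.4 69.5] y [-58.   29.2]
-15 4628 x [34. 69.] y [-53.1  24. ]
-20 743 x [41.4 62.4] y [-45.7  16.5]
-30 76 x [ 6.1 10.7] y [-9.1 11.2]
-35 239 x [ 5.9 11.1] y [-11.8  12.6]
-40 309 x [ 5.6 11.2] y [-13.1  13.6]
-45 307 x [ 5.5 11.1] y [-12.9  13.4]
-50 317 x [ 5.8 11.3] y [-13.1  13.6]
-55 379 x [ 5.7 11.1] y [-13.   13.6]
-60 273 x [-8.8 11.2] y [-10.8  13.1]
-65 526 x [-11.5  12.2] y [-15.6  16.2]
-70 888 x [-7.1 13.4] y [-27.4  28.4]
-75 1433 x [-10.3  13.4] y [-32.9  33.4]
-80 2751 x [-9.  13.1] y [-35.9  36.5]
-85 2332 x [-10.1  12.4] y [-39.5  40.2]
-90 1868 x [-9.9 16.6] y [-44.1  44.4]
-95 2753 x [-10.   17.2] y [-47.3  47.9]
-100 3471 x [-10.4  17.2] y [-50.6  51.8]
-105 3440 x [-8.8 17.4] y [-55.   55.6]
-110 4075 x [-0.6 17.4] y [-58.3  58.6]
-115 5097 x [ 0.7 18. ] y [-58.9  59.9]
-120 3567 x [ 1.3 19.9] y [-57.6  58.1]
side -25 4 x -6.0 5.3 y 4.5 6.1
side -30 10 x -7.2 12.1 y 4.0 8.0
side -35 20 x -8.2 13.5 y -4.2 12.9
side -40 25 x -8.3 13.7 y -3.2 14.9
side -45 23 x -8.7 13.6 y -3.9 14.1
side -50 30 x -7.4 13.4 y -6.8 15.1
side -55 20 x -4.6 13.0 y 4.7 15.6
side -60 6 x -1.6 13.7 y -5.1 15.4
side -65 1 x 12.8 12.8 y -6.6 -6.6
side -70 6 x 14.2 15.2 y -6.8 14.0
side -75 18 x -5.7 15.8 y -23.3 32.2
side -80 21 x -6.3 16.0 y 10.9 36.4
side -85 15 x -9.1 14.6 y 13.2 40.9
side -90 27 x -13.7 18.3 y -6.6 44.8
side -95 51 x -14.1 19.4 y -15.6 49.0
```

```bash
python3 -m crank '[[[-0.15,0.02,0.3,0.03,0.03,0.06],[-0.05,0.02,0.4,0.02,0.02,0.06],[0,0,0.4,0,0,0],[0,0,0.3,0,0,0],[0,0,0.1,0,0,0],[0,0,0,0,0,0]]]'
python3 -c "
from tip import *
rep((1,-12,-19));tip()"
```

```text
clock: 4.6
eef_pos: [471.0, -85.2, 31.4]
tool_rot: [3.14, -0.144, -0.288]
force: [0.2, 0.1, 0.5]
width: 0.2
t 4.60 rack x,y,h [ 16.8 -14.1  -1.6] F tool [ 0.2  -0.11 -0.5 ] w 0 rot rows [0.01 0.29 0.01]
shift now-axes/30 [-0.52 -0.07  0.6 ] rack-axes/30 [-0.53 -0.07  0.58]
236 [ 42.8 -14.6  45.6]
240 [ 39.9 -14.6  43.9]
244 [ 36.5 -14.6  41.3]
248 [ 11.6 -14.7  -0.3]
252 [ 28.2 -14.9  33.9]
256 [ 28.1 -14.9  37.6]
260 [ 28.1 -14.6  41.4]
264 [ 28.7 -14.6  45.9]
268 [ 28.4 -14.4  48.9]
```

```bash
python3 -m crank '[[[-0.3,-0.03,0.1,0,0.15,0],[-0.3,-0.03,0.2,0,0.15,0],[-0.1,0,0.2,0,0,0],[0,0,0,0,0,0]]]'
python3 -c "
from tip import *
rep((1,-12,-19))"
```

```text
clock: 4.98
eef_pos: [464.8, -82.9, 32.9]
tool_rot: [3.138, -0.139, -0.282]
force: [-0.9, 0.3, 0.4]
width: -0.0
t 4.98 rack x,y,h [ 10.6 -13.7   1. ] F tool [-0.93 -0.05 -0.49] w 0 rot rows [0.02 0.34 0.06]
shift now-axes/30 [-0.3  -0.06  0.68] rack-axes/30 [-0.32 -0.06  0.67]
```

```bash
python3 -c "
from go import *
s=rep();print(s['qpos'].round(3),s['qd'].round(3))"
```

```text
t 4.98 rack x,y,h [ 10.6 -13.7   1. ] F tool [-0.93 -0.05 -0.49] w 0 rot rows [0.02 0.34 0.06]
[ 0.303  0.664 -0.302  2.273  1.187  0.233 -2.941] [-0.001 -0.024 -0.008  0.017 -0.003  0.     0.   ]
```

```bash
cat > go2.py <<'E'
from go import *
Rt=Ro.from_euler("xyz",[np.pi,0,yaw])
def lev(p): return Rr.T@(np.asarray(p)-[x0,y0,0])
def rep2(tgt=None,q=False):  # tgt: level x,y of fingers, tip gap over floor under front edge
    s=ctrl.read_state();R=Ro.from_euler("xyz",s["tool_rot"])
    tip=lev(s["eef_pos"]-30*R.as_matrix()[:,2])
    gap=tip[2]-30-(tip[0]+11)*np.tan(A)
    print("t %.2f"%s["clock"],"tip lev x,y %.1f %.1f gap %.1f"%(tip[0],tip[1],gap),"F rack",np.round(Rr.T@s["force"],2),"rot rows",np.round((R.inv()*Rt).as_rotvec(degrees=True)/6,2))
    if q:print(s["qpos"].round(2))
    if tgt is not None:
        g=np.array([tgt[0],tgt[1],30+(tgt[0]+11)*np.tan(A)+tgt[2]]);print("shift rows (x,y,z tool)",((g-tip)*[1,-1,-1]/30).round(2))
    return s
E
python3 -m crank '[[[-0.1,0,-0.5,0,-0.2,0],[-0.1,0,-0.5,0,-0.3,0],[-0.1,0,-0.3,0,-0.3,0],[0,0,0,0,-0.3,0],[0,0,0,0,-0.3,0],[0,0,0,0,0,0]]]'
python3 -c "
from go2 import *
rep2((0,-12,10),True)"
```

```text
clock: 5.48
eef_pos: [448.4, -78.3, 73.1]
tool_rot: [3.136, 0.018, -0.279]
force: [1.5, -0.7, 0.3]
width: 0.2
t 5.48 tip lev x,y -6.0 -13.8 gap 72.2 F rack [ 1.64 -0.23  0.26] rot rows [0.06 0.17 0.09]
[ 0.56  0.67 -0.68  2.13  0.75  0.61 -2.5 ]
shift rows (x,y,z tool) [ 0.2  -0.06  2.04]
```

```bash
python3 -m crank '[[[0.1,-0.03,0.4,0.03,0.08,0.05],[0,-0.03,0.5,0.03,0.09,0.04],[0,0,0.4,0,0,0],[0,0,0.3,0,0,0],[0,0,0.2,0,0,0],[0,0,0,0,0,0]]]'
python3 -c "
from go2 import *
rep2((0,-12,10),True)"
```

```text
clock: 5.98
eef_pos: [451.2, -77.7, 17.5]
tool_rot: [-3.14, -0.006, -0.29]
force: [-0.1, -0.2, -0.4]
width: 0.2
t 5.98 tip lev x,y -4.2 -12.6 gap 16.3 F rack [-0.03 -0.19 -0.36] rot rows [-0.01 -0.05 -0.01]
[ 0.46  0.75 -0.52  2.18  0.92  0.44 -2.66]
shift rows (x,y,z tool) [ 0.14 -0.02  0.18]
```

```bash
python3 -m crank '[[[0.1,-0.02,0.1,0,0,0],[0.15,0,0.05,0,0,0],[0.15,0,-0.02,0,0,0],[0.15,0,-0.03,0,0,0]]]'
python3 -c "
from go2 import *
rep2((41,-12,10))"
```

```text
clock: 6.32
eef_pos: [467.7, -81.5, 15.0]
tool_rot: [-3.141, -0.006, -0.288]
force: [0.5, 0.1, -0.6]
width: -0.2
t 6.32 tip lev x,y 12.6 -11.6 gap 10.9 F rack [ 0.43  0.22 -0.6 ] rot rows [-0.   -0.05  0.01]
shift rows (x,y,z tool) [ 0.95  0.01 -0.14]
```

```bash
python3 -m crank '[[[0.1,0,-0.02,0,0,0],[0.1,0,-0.02,0,0,0],[0.1,0,-0.02,0,0,0],[0.1,0,-0.02,0,0,0]]]'
python3 -c "
from go2 import *
rep2((41,-12,10))"
```

```text
clock: 6.65
eef_pos: [481.2, -85.6, 18.6]
tool_rot: [-3.14, -0.007, -0.289]
force: [-1.0, -0.1, -0.4]
width: -0.1
t 6.65 tip lev x,y 26.7 -11.7 gap 11.9 F rack [-0.96 -0.41 -0.4 ] rot rows [-0.01 -0.06 -0.01]
shift rows (x,y,z tool) [ 0.48  0.01 -0.02]
```

```bash
python3 -m crank '[[[0.12,0,-0.02,0,0,0],[0.12,0,-0.02,0,0,0],[0.12,0,-0.02,0,0,0],[0.1,0.03,-0.02,0,0,0]]]'
python3 -c "
from go2 import *
rep2((61,-28,10))
im=ctrl.get_image('wrist');cv2.imwrite('pics/w3.png',im['color'][:300,120:520,::-1])"
```

```text
clock: 6.98
eef_pos: [494.9, -91.0, 21.4]
tool_rot: [-3.141, -0.006, -0.29]
force: [-0.2, 0.9, -0.8]
width: -0.0
t 6.98 tip lev x,y 41.4 -12.9 gap 12.2 F rack [-0.41  0.77 -0.81] rot rows [-0.01 -0.06 -0.01]
shift rows (x,y,z tool) [ 0.65  0.5  -0.04]
```

View pics/w3.png

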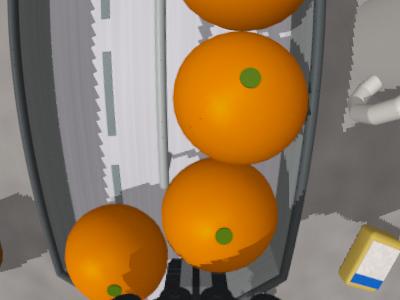

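Wrist crop: b at (220,215) is rolling up the right lane ahead of the fingers at (200,285). a still waits at the left lip, at (115,255). Next I shift right past the lip.

```bash
python3 -m crank '[[[0.08,0.08,-0.02,0,0,0],[0.08,0.08,-0.02,0,0,0],[0.08,0.08,-0.02,0,0,0],[0.08,0.08,-0.02,0,0,0],[0.08,0.08,-0.02,0,0,0],[0.08,0.06,-0.02,0,0,0]]]'
python3 -c "
from go2 import *
rep2((85,-28,10),True)"
```

```text
clock: 7.53
eef_pos: [506.0, -110.5, 25.4]
tool_rot: [-3.141, -0.006, -0.29]
force: [-0.7, 0.3, 0.3]
width: 0.2
t 7.53 tip lev x,y 57.6 -28.4 gap 13.3 F rack [-0.77  0.07  0.34] rot rows [-0.01 -0.06 -0.01]
[ 0.55  0.79 -0.6   2.02  0.83  0.58 -2.49]
shift rows (x,y,z tool) [ 0.91 -0.01 -0.05]
```

```bash
python3 -m crank '[[[0.1,0,-0.02,0,0,0],[0.1,0,-0.02,0,0,0],[0.1,0,-0.02,0,0,0],[0.1,0,-0.02,0,0,0],[0.1,0,-0.02,0,0,0],[0.05,0,-0.01,0,0,0]]]'
python3 -c "
from go2 import *
rep2((92,-28,10))"
```

```text
clock: 8.03
eef_pos: [523.6, -116.5, 29.2]
tool_rot: [-3.141, -0.006, -0.291]
force: [-0.7, 0.8, 0.4]
width: -0.0
t 8.03 tip lev x,y 76.2 -29.2 gap 13.8 F rack [-0.9   0.57  0.43] rot rows [-0.01 -0.06 -0.02]
shift rows (x,y,z tool) [ 0.53 -0.04  0.03]
```

```bash
python3 -m crank '[[[0.06,-0.01,-0.01,0,0,0],[0.06,0,-0.01,0,0,0],[0.05,0,-0.01,0,0,0],[0.05,0,-0.01,0,0,0]]]'
python3 -c "
from go2 import *
rep2((92,-28,10))"
```

```text
clock: 8.37
eef_pos: [530.7, -118.0, 30.5]
tool_rot: [-3.141, -0.006, -0.29]
force: [-0.9, 0.3, 0.6]
width: 0.3
t 8.37 tip lev x,y 83.4 -28.6 gap 13.9 F rack [-0.9   0.04  0.63] rot rows [-0.01 -0.06 -0.02]
shift rows (x,y,z tool) [ 0.29 -0.02  0.08]
```

```bash
python3 -m crank '[[[0.03,-0.01,-0.005,0,0,0],[0.03,0,-0.005,0,0,0],[0.03,0,-0.005,0,0,0]]]'
python3 -c "
from go2 import *
rep2((94,-28,10))"
```

```text
clock: 8.62
eef_pos: [533.7, -118.4, 31.1]
tool_rot: [-3.141, -0.006, -0.29]
force: [-1.1, 0.4, 0.4]
width: -0.1
t 8.62 tip lev x,y 86.4 -28.2 gap 13.9 F rack [-1.16  0.07  0.44] rot rows [-0.01 -0.06 -0.02]
shift rows (x,y,z tool) [ 0.25 -0.01  0.08]
```

```bash
python3 -m crank '[[[0.03,0,-0.003,0,0,0],[0.03,0,-0.003,0,0,0],[0.03,0,-0.003,0,0,0]]]'
python3 - <<'E'
from go2 import *;from fit import *
rep2()
im=ctrl.get_image("wrist");cv2.imwrite('pics/w4.png',im['color'][:330,120:520,::-1])
P=orange(ctrl.get_image("side"));P=P[(P[:,0]>420)&(P[:,0]<720)&(P[:,1]>-230)&(P[:,1]<-20)&(P[:,2]>40)]
g=[W(5,0,25),W(127,-28,25),W(176,-28,25),W(225,-28,25)]
c,e=spheres(P,g);print(e,*[lev(q).round(1) for q in c])
E
```

```text
clock: 8.87
eef_pos: [536.3, -119.3, 31.3]
tool_rot: [-3.141, -0.006, -0.29]
force: [-0.3, 0.9, -0.2]
width: -0.2
t 8.87 tip lev x,y 89.1 -28.2 gap 13.7 F rack [-0.54  0.77 -0.19] rot rows [-0.   -0.05 -0.02]
0.7242165000114511 [-3.1 -4.5 55.4] [127.4 -28.9  78.2] [176.5 -27.5  86.9] [225.5 -29.9  95.4]
```

View pics/w4.png

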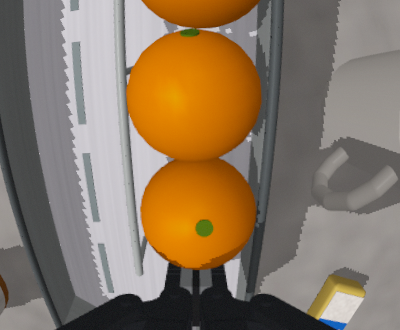

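The wrist crop shows the fingers at (195,285) behind b at (198,212). The sphere fit puts a in the mouth already and the row about 3 mm short of the stop. I'll go in fine steps now.

```bash
python3 -m crank '[[[0.03,0,-0.003,0,0,0],[0.03,0,-0.003,0,0,0]]]'
python3 -c "
from go2 import *
rep2()"
```

```text
clock: 9.13
eef_pos: [538.2, -119.8, 31.6]
tool_rot: [-3.141, -0.006, -0.29]
force: [-1.1, 0.4, 0.1]
width: 0.0
t 9.13 tip lev x,y 91.1 -28.2 gap 13.6 F rack [-1.14  0.13  0.14] rot rows [-0.01 -0.06 -0.02]
```

```bash
python3 -m crank '[[[0.02,0,-0.003,0,0,0],[0.02,0,-0.003,0,0,0]]]'
python3 -c "
from go2 import *
rep2()"
```

```text
clock: 9.3
eef_pos: [539.4, -120.2, 31.8]
tool_rot: [-3.141, -0.006, -0.29]
force: [-0.4, -0.4, -0.3]
width: -0.3
t 9.30 tip lev x,y 92.4 -28.3 gap 13.5 F rack [-0.23 -0.47 -0.26] rot rows [-0.01 -0.05 -0.02]
```

```bash
python3 -m crank '[[[0.02,0,-0.003,0,0,0],[0.02,0,-0.003,0,0,0]]]'
python3 -c "
from go2 import *
rep2()"
```

```text
clock: 9.47
eef_pos: [540.6, -120.6, 31.9]
tool_rot: [-3.141, -0.006, -0.29]
force: [-0.8, 1.0, -1.4]
width: 0.3
t 9.47 tip lev x,y 93.6 -28.3 gap 13.5 F rack [-1.07  0.72 -1.38] rot rows [-0.   -0.05 -0.02]
```

```bash
python3 -m crank '[[[0.02,0,-0.003,0,0,0]]]'
python3 -c "
from go2 import *
rep2()"
```

```text
clock: 9.55
eef_pos: [541.2, -120.7, 32.0]
tool_rot: [-3.141, -0.006, -0.29]
force: [-1.2, -0.6, 1.0]
width: -0.1
t 9.55 tip lev x,y 94.2 -28.3 gap 13.5 F rack [-0.98 -0.96  1.01] rot rows [-0.   -0.05 -0.02]
```

```bash
python3 -m crank '[[[0.02,0,-0.003,0,0,0]]]'
python3 -c "
from go2 import *
rep2()"
```

```text
clock: 9.63
eef_pos: [541.8, -120.9, 32.1]
tool_rot: [-3.141, -0.006, -0.29]
force: [-1.4, -0.3, 1.0]
width: -0.0
t 9.63 tip lev x,y 94.9 -28.3 gap 13.5 F rack [-1.27 -0.69  0.96] rot rows [-0.   -0.05 -0.02]
```

```bash
python3 -m crank '[[[0.02,0,-0.003,0,0,0]]]'
python3 -c "
from go2 import *
rep2()"
```

```text
clock: 9.72
eef_pos: [542.5, -121.1, 32.2]
tool_rot: [-3.141, -0.006, -0.29]
force: [-1.0, 1.0, -0.2]
width: 0.2
t 9.72 tip lev x,y 95.6 -28.3 gap 13.4 F rack [-1.26  0.66 -0.2 ] rot rows [-0.   -0.05 -0.02]
```

```bash
python3 -m crank '[[[0.015,0,-0.003,0,0,0]]]'
python3 -c "
from go2 import *
rep2()"
```

```text
clock: 9.8
eef_pos: [542.9, -121.3, 32.3]
tool_rot: [-3.141, -0.006, -0.29]
force: [-0.1, 0.4, 0.3]
width: 0.3
t 9.80 tip lev x,y 96.1 -28.3 gap 13.4 F rack [-0.25  0.37  0.25] rot rows [-0.   -0.05 -0.02]
```

```bash
python3 -m crank '[[[0.02,0,-0.003,0,0,0]]]'
cat > balls.py <<'E'
from go2 import *;from fit import *
def balls(n="side",g=((5,0),(132,-28),(181,-28),(231,-28))):
    P=orange(ctrl.get_image(n));P=P[(P[:,0]>420)&(P[:,0]<720)&(P[:,1]>-230)&(P[:,1]<-20)&(P[:,2]>40)]
    c,e=spheres(P,[W(*q,25) for q in g]);m=lev(W(-26+25*np.cos(A)**-1+0,0,25))
    for q in c:print(lev(q).round(1),"to mouth %.1f"%np.linalg.norm(lev(q)-m))
    print("err",e)
E
python3 -c "
from balls import *
rep2();balls();rep2();balls('scene')"
```

```text
clock: 9.88
eef_pos: [543.5, -121.4, 32.4]
tool_rot: [-3.141, -0.005, -0.29]
force: [-1.2, -0.6, -0.6]
width: 0.0
t 9.88 tip lev x,y 96.7 -28.3 gap 13.4 F rack [-0.92 -0.94 -0.61] rot rows [-0.   -0.05 -0.02]
[-2.9 -4.3 55.3] to mouth 4.9
[134.7 -29.3  79.4] to mouth 144.9
[183.8 -27.5  88. ] to mouth 193.6
[232.9 -30.   96.7] to mouth 243.5
err 0.7669873275647916
t 9.93 tip lev x,y 96.9 -28.3 gap 13.4 F rack [-0.5   0.78 -0.3 ] rot rows [-0.   -0.05 -0.02]
[-5.3 -6.1 55.1] to mouth 6.2
[131.8 -29.6  78.6] to mouth 142.0
[181.2 -28.   87.1] to mouth 191.1
[230.9 -30.1  95.7] to mouth 241.3
err 0.8064184823858334
```

```bash
python3 -m crank '[[[0.013,0,-0.002,0,0,0],[0.013,0,-0.002,0,0,0]]]'
python3 -c "
from go2 import *
rep2()"
```

```text
clock: 10.15
eef_pos: [544.4, -121.7, 32.6]
tool_rot: [-3.141, -0.006, -0.29]
force: [-0.2, 0.4, 0.8]
width: -0.0
t 10.15 tip lev x,y 97.6 -28.3 gap 13.4 F rack [-0.25  0.3   0.76] rot rows [-0.   -0.05 -0.02]
```

```bash
python3 -m crank '[[[0.013,0,-0.002,0,0,0],[0.013,0,-0.002,0,0,0]]]'
python3 -c "
from go2 import *
rep2()"
```

```text
clock: 10.32
eef_pos: [544.5, -121.8, 32.6]
tool_rot: [-3.141, -0.004, -0.29]
force: [-2.5, 1.0, 0.9]
width: 0.3
t 10.32 tip lev x,y 97.8 -28.4 gap 13.4 F rack [-2.7   0.25  0.93] rot rows [-0.   -0.04 -0.02]
```

```bash
python3 -m crank '[[[0.013,0,0,0,0,0],[0.013,0,0,0,0,0]]]'
python3 -c "
from go2 import *
rep2()"
```

```text
clock: 10.48
eef_pos: [544.5, -121.8, 32.4]
tool_rot: [3.141, -0.003, -0.29]
force: [-2.3, 0.7, 0.0]
width: 0.2
t 10.48 tip lev x,y 97.8 -28.4 gap 13.2 F rack [-2.36  0.01  0.05] rot rows [ 0.   -0.03 -0.01]
```

```bash
python3 -m crank '[[[0.025,0,0,0,0,0],[0.03,0,0,0,0,0]]]'
python3 -c "
from go2 import *
rep2()"
```

```text
clock: 10.65
eef_pos: [544.5, -122.0, 32.2]
tool_rot: [3.141, -0.0, -0.29]
force: [-3.4, 1.6, 1.4]
width: 0.3
t 10.65 tip lev x,y 98.0 -28.5 gap 13.0 F rack [-3.72  0.54  1.41] rot rows [ 0.01 -0.   -0.01]
```

```bash
python3 -m crank '[[[0.04,0,0,0,0,0],[0.04,0,0,0,0,0],[0.04,0,0,0,0,0]]]'
python3 -c "
from balls import *
rep2();balls();rep2()"
```

```text
clock: 10.9
eef_pos: [544.3, -122.2, 31.5]
tool_rot: [3.139, 0.007, -0.289]
force: [-5.8, 2.1, 1.8]
width: -0.1
t 10.90 tip lev x,y 98.0 -28.7 gap 12.3 F rack [-6.2   0.39  1.81] rot rows [ 0.02  0.07 -0.01]
[-2.9 -4.4 55.4] to mouth 5.0
[135.7 -29.4  79.5] to mouth 145.8
[184.7 -27.4  88.7] to mouth 194.6
[233.9 -30.2  96.9] to mouth 244.5
err 0.7095499073501923
t 10.95 tip lev x,y 98.0 -28.6 gap 12.2 F rack [-5.55  0.64  2.12] rot rows [ 0.02  0.07 -0.01]
```

```bash
python3 -m crank '[[[0.036,0,-0.005,0,0,0],[0.036,0,-0.005,0,0,0],[0.036,0,-0.005,0,0,0],[0.036,0,-0.005,0,0,0]]]'
python3 -c "
from go2 import *
rep2()"
```

```text
clock: 11.28
eef_pos: [543.8, -122.2, 31.1]
tool_rot: [3.137, 0.016, -0.288]
force: [-4.8, 0.9, 2.2]
width: -0.1
t 11.28 tip lev x,y 97.8 -28.8 gap 11.9 F rack [-4.87 -0.54  2.17] rot rows [ 0.04  0.15 -0.  ]
```

```bash
python3 -m crank '[[[-0.1,0,0,0,0,0],[-0.15,0,-0.5,0,0,0],[-0.3,0,-1,0,0,0],[-0.3,0,-1,0,0,0],[-0.1,0,-1,0,0,0],[0,0,-1,0,0,0],[0,0,-1,0,0,0],[0,0,-0.8,0,0,0],[0,0,-0.4,0,0,0],[0,0,0,0,0,0],[0,0,0,0,0,0],[0,0,0,0,0,0]]]'
python3 -m crank '[[[0,0,0,0,0,0],[0,0,0,0,0,0],[0,0,0,0,0,0],[0,0,0,0,0,0],[0,0,0,0,0,0],[0,0,0,0,0,0]]]'
python3 -c "
from balls import *
rep2()
im=ctrl.get_image('side');cv2.imwrite('pics/s9.png',cv2.resize(im['color'][150:370,210:480,::-1],None,fx=2.6,fy=2.6))
balls('side',((5,0),(45,-10),(90,-28),(140,-28)))
balls('scene',((5,0),(45,-10),(90,-28),(140,-28)))"
```

```text
clock: 12.28
eef_pos: [525.6, -113.4, 253.3]
tool_rot: [3.139, -0.01, -0.285]
force: [-0.2, 0.4, -0.8]
width: -0.4
clock: 12.78
eef_pos: [523.0, -113.3, 248.8]
tool_rot: [3.139, -0.002, -0.284]
force: [-0.1, 0.6, -0.2]
width: 0.2
t 12.78 tip lev x,y 74.8 -26.3 gap 233.7 F rack [-0.25  0.55 -0.2 ] rot rows [ 0.02 -0.02  0.05]
[-3.   6.8 55.4] to mouth 7.1
[46.8 13.8 63.9] to mouth 54.4
[ 72.3 -28.7  68.5] to mouth 83.6
[121.7 -27.5  77.2] to mouth 131.6
err 0.7059870440645746
[-5.   5.6 54.3] to mouth 5.7
[44.  12.9 63.4] to mouth 51.4
[ 70.1 -29.3  67.5] to mouth 81.6
[118.6 -28.   76.2] to mouth 128.6
err 0.9724065860246647
```

View pics/s9.png

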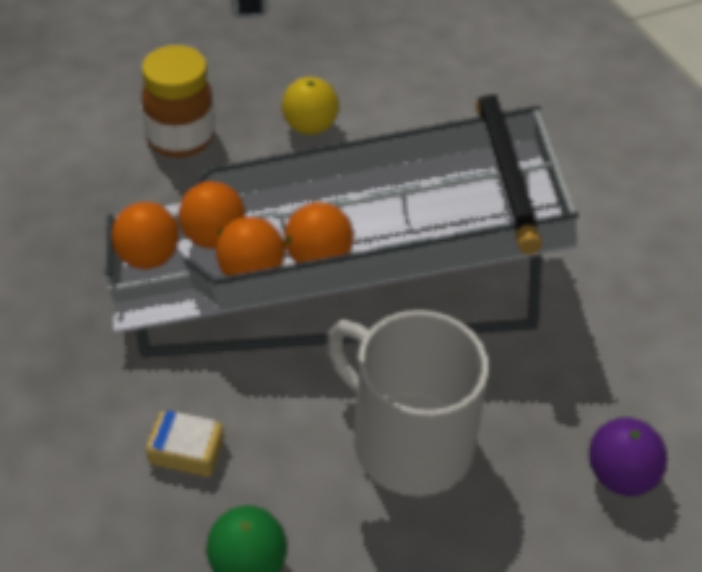

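Side crop: a (145,235) is in the mouth, b (211,214) is behind it in the neck, and c (250,247) and d (318,235) follow. The mug, honey and butter stand where they were. One check for rest, then hand in.

```bash
python3 -m crank '[[[0,0,0,0,0,0],[0,0,0,0,0,0],[0,0,0,0,0,0],[0,0,0,0,0,0],[0,0,0,0,0,0],[0,0,0,0,0,0],[0,0,0,0,0,0],[0,0,0,0,0,0],[0,0,0,0,0,0],[0,0,0,0,0,0],[0,0,0,0,0,0],[0,0,0,0,0,0]]]' >/dev/null
python3 - <<'E'
from balls import *
rep2();g=((5,0),(45,10),(75,-28),(124,-28))
balls('side',g);balls('scene',g)
old=dict(np.load("side0.npz"));im=ctrl.get_image("side")
for q in("mug","honey","butter"):
    print(q,[np.round(ctrl.search_frame(q,im)[0]["extent"]) ])
print(ctrl.finish_job())
E
```

```text
t 13.93 tip lev x,y 75.1 -26.2 gap 234.3 F rack [ 0.32  0.11 -0.4 ] rot rows [ 0.02 -0.04  0.04]
[-2.7  6.7 55.2] to mouth 7.1
[46.9 14.1 64.1] to mouth 54.6
[ 72.3 -28.7  68.5] to mouth 83.6
[121.6 -27.8  77. ] to mouth 131.5
err 0.7085751155177888
[-5.8  5.7 54.4] to mouth 5.8
[44.2 13.4 63.1] to mouth 51.7
[ 69.3 -29.3  67.5] to mouth 80.9
[118.7 -28.2  76.2] to mouth 128.6
err 1.0156786082638565
mug [array([369., 304.,  60.,  70.])]
honey [array([278., 188.,  29.,  46.])]
butter [array([282., 322.,  31.,  23.])]
the job is handed in; nothing more can be done
None
```

The job is handed in, at about 14 s of the 38 s allowed. My last measurements meet all the end conditions; no verdict was reported.

**What I did:** I pushed clem_b about 86 mm up its lane under roughly 1 N until the row came up solid. I then held it at about 4–6 N for roughly 0.6 s, with clem_a already in the mouth. After that I backed off and lifted the fingers out.

**Last checks:**

| Fruit | Distance from the mouth point, two cameras (mm) | Limit (mm) |
|---|---|---|
| clem_a | 6–7 | 12 |
| clem_b | 52–55 | 56 |
| clem_c | 81–84 | 112 |
| clem_d | 129–132 | 162 |

- **At rest:** positions taken about 1 s apart agreed within 1 mm.
- **Narrowest margin:** for clem_b the side camera reads 54.6 mm and the scene camera 51.7 mm.
- **Bystanders:** the mug, honey and butter sit at the same places in the picture as at the start, within about 3 pixels.

**What disagreed:**
- **Fingertips:** the shut fingertips lay about 30 mm short of the reported TCP. I measured this with the cameras and worked with the corrected length.
- **Tool angle:** the 10 degree tool tilt I first planned ran into wrist joint limits, so I pushed with the tool upright.
- **Rack position:** my first estimate was 4 mm off along the run, and I corrected it against the front stop.

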